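Scan the medium tin behind the flip-down panel

TASK

Flip the shelf's front panel fully down, then pick up the hand scanner and point it level and square-on at the middle of the barcode label of the medium-sized tin, window about 8 cm from the label, and hold it steady there for a good second; do not scan the smaller or the larger tin. Then lay the scanner back flat on its mat, right way up, leaving the panel down and everything on the shelf standing where it was.

Things in the scene. Friction and masses are not known exactly. Their poses are not given: they have to be found in the camera images.
- shelf: Oak shelf over a low drying rack. Origin on the counter 75 mm behind its front edge; x to its back, y along it. Board from x = -75 to 95 mm, 486 mm long, top at 130 mm; end boards at y = +-249 mm rise to 190 mm; open above. Five things stand in a row at x = 25 to 35 mm, 50 mm or more behind the shut panel: three tins in any order at about y = -105, 0, 105 mm, cup and sugar bowl at the ends.
- panel (a joint): Flip-down front panel, 486 mm long, 100 high, 12 thick, hinged at its lower inner edge. 0 = upright (shut), 1.571 = level, fully down on the shelf's -x side, inner face then 118 mm above the counter. Starts at 0 to 0.25. A stiff friction hinge (0.3 N m) keeps it where it is left: push it all the way, e.g. with shut fingertips behind its upper edge, in the gap before the tins.
- panel_hinge (a point): Middle of the panel's hinge line, on the panel's inner face at its lower edge: 77 mm to the -x side of the shelf's origin, 118 mm above the counter. Axes turn with the panel; they equal the shelf's when the panel is shut.
- panel_edge (a point): Middle of the panel's upper edge on the inner face, 100 mm from the hinge.
- tin_small: Small round green tin with brass lid, 64 mm diameter, 70 mm high, on the shelf board; not to be shifted. Origin at the centre of its underside, z up. A flat white barcode label, 36 x 36 mm, faces its -x side: centre 42 mm above the underside, 37 mm from the axis. A black stripe on the lid runs from the centre towards the label.
- tin_medium: Medium (the one to scan) round green tin with brass lid, 76 mm diameter, 88 mm high, on the shelf board; not to be shifted. Origin at the centre of its underside, z up. A flat white barcode label, 36 x 36 mm, faces its -x side: centre 42 mm above the underside, 43 mm from the axis. A black stripe on the lid runs from the centre towards the label.
- tin_large: Large round green tin with brass lid, 88 mm diameter, 106 mm high, on the shelf board; not to be shifted. Origin at the centre of its underside, z up. A flat white barcode label, 36 x 36 mm, faces its -x side: centre 42 mm above the underside, 49 mm from the axis. A black stripe on the lid runs from the centre towards the label.
- label_medium (a point): Centre of the medium tin's label face; axes as the tin's, so the label looks along -x.
- label_small (a point): Centre of the small tin's label face.
- label_large (a point): Centre of the large tin's label face.
- scanner: Barcode scanner, 150 mm long, lying flat on its mat, 0.1 to 0.25 kg. Origin at the middle of its underside, x to the nose, z up. Yellow handle x = -75 to 30 mm, 32 wide, 32 high (grip across y near the origin); black head x = 30 to 75 mm, 50 wide, 36 high, red window in its front face. Reads straight out of the window along +x, at 40 to 120 mm.
- scanner_nose (a point): Centre of the scanner's red window: 75 mm ahead of the scanner's origin, 18 mm above its underside; axes as the scanner's.
- mat: Black rubber mat fixed on the counter, 220 (x) x 150 (y) x 6 mm; origin at the centre of its underside. The scanner lies on it, nose roughly to the mat's +x.
- mate_cup: Round terracotta mate cup, 70 mm wide, 80 mm high, with a steel bombilla rising to about 130 mm; origin under its centre. On the shelf, at one end; leave alone.
- sugar_bowl: Clear glass sugar bowl with lid, 72 mm wide, 78 mm high; origin under its centre. At the other end of the shelf; leave alone.
Not all that is in view belongs to the job. Leave any purple look-alike of the scanner alone.

How it is judged:
By the outcome, as a careful person would: the job done as asked, in the order asked, and still so for the second after the job is handed in, with the robot touching nothing.
It also fails if it takes over 72 s, if anything falls off the work surface, if the arm or the gripper's body presses on something with over 40 N, if the wrist force passes 120 N, or if a joint passes its speed limit or range.

ROBOT

A 6-joint arm with a two-finger parallel gripper is mounted at the origin on the work surface. World frame = base frame: x ahead of the robot, y to its left, z up, the work surface at z = 0. Lengths are in m, angles in rad, forces in N, time in s.
With the tool pointing down it reaches from about 0.35 to 0.775 m from the base axis. Payload 5.5 kg.
Tool frame: the origin (TCP) lies at the very end of the fingers, on their centre line; the grasp point (between the pads) lies 19 mm behind it; z points along the fingers, y is the line along which they close (so a half turn about z gives the same grasp; the last joint's range is limited). The gripper opens to 85 mm and grips with 20 to 120 N. Pads are 22 mm wide; open, the fingers measure 114 mm over their backs; the gripper's body (76 mm by 85 mm) begins 54 mm behind the grasp point. The pads swing forward as they close: fully open they stand 13 mm farther back than shut.
Start: joints at [0.963, 0.313, 0.046, 1.304, 0, 1.431], TCP at [0.259, 0.513, 0.231] pointing down, gripper open.
Joint ranges: [-2.76, 2.76], [-0.86, 1.69], [-1.03, 1.26], [-2.2, 2.34], [-1.47, 1.5], [-3.14, 3.14]. Speed limits (rad/s): [2.57, 2.57, 3.14, 3.14, 3.14, 3.14].

INTERFACE

Orientations are given as a unit quaternion [w, x, y, z].
In Python, from workcell import env, cams, ticket, spotter gives the robot as it stands.
- The arm moves only by the tool jog_arm, never from a script. Its argument "increments" is a list that holds one entry, the list of rows, each a list of 7 numbers: the shift along the tool's x, y, z in units of 0.25 m (1.0 is 0.25 m), then the turn, a rotation vector about the tool's x, y, z in units of 180 degrees (1.0 is 180 degrees), then the closure in counts, from 0 (fully open) to 255 (shut). A call has 1 to 20 rows; each row shifts and turns the commanded pose from where the row before left it, along the tool's axes as they then stand; what a row does not reach is not made up. A row lasts 1/10 s, in which the tool goes at most 50 mm and 8.59 degrees, less where a joint would pass 70% of its speed; a pose out of reach is approached as far as the arm can. A call with a number of a shift or a turn outside -1 to 1 is refused whole. A call with a gripper value outside its range is refused whole. The fingers move at their own pace and stop on an object; "force" is the grip in N (left out, the last holds). Time passes only in rows, so rows that do not move let the fingers close. It gives the time, the measured TCP pose, the force, the opening and the grip force at its end, in the units of the state.
- env.get_state(): the state, without advancing time (a new reading comes with each control period).
- cams.read_camera(name): name is "scene" or "top" or "wrist"; returns a dict with "pixels" (420x560x3 uint8, red, green, blue), "fx", "fy", "cx", "cy" (pixels), "xyz" and "attitude" of the camera in the world; the wrist camera has in their place "mount" (4x4, takes a point from camera to tool coordinates, whose origin is the TCP and whose axes are the flange's). Camera axes: x right, y down, z forward; pixel columns grow to the right and rows downward; lengths in m; the calibration is good to about 2 mm. A picture is of the moment at which its call begins: read the wrist's pose just before it. There is no depth.
- ticket.hand_in(): hands the job in; it is judged then, once.
Trained networks look in the newest picture that a camera, given by its name, has taken for a name from the list of things; names that differ only in an ending like _2 or _b are one class to them, and where a whole thing is asked for, a point or a joint stands for the part that bears it (a point fixed in the world has none). Each returns a list of dicts, best first, with "conf" (0 to 1); they miss things now and then, are a little off and sometimes report something else, mostly with a low value. They report only what shows in the picture. A call takes as long as a camera call. They do not tell look-alikes from the thing itself.
- spotter.find_in(target, camera): "uv" ([column, row] in pixels, amid what is visible of it).
- spotter.cut_out(target, camera): "region" (420x560 bool, what is visible of it) and "uv" ([column, row] in pixels, amid what is visible of it).
- spotter.landmark_of(target, camera): "uv" ([column, row] in pixels: a listed point, or the origin of a listed thing).
The state is a dict: "clock": time; "joint_pos": joint angles; "qvel": joint speeds; "tau": joint torques, N m; "tcp_pos": TCP position; "orientation": TCP orientation; "wrist_force": force on the tool from outside, world axes, zero at the start; "ft_torque": the same for the moment, N m; "finger_gap": finger opening in m; "grip_force": force on a finger pad.
Only numpy, scipy, OpenCV 4.12 (cv2) and the standard library are available. Lean on these libraries where they do the work, as an engineer would, in place of code of your own. Each camera call takes 0.05 s, during which the arm holds its last target. There are 200 camera calls.

## Working session

There is one attempt and no reset: what is moved stays moved. The work goes in short steps, Python scripts to look and compute and a tool call to move; the robot and the scene stay as the last step left them, time stands still between calls to the robot, and variables do not carry over. Pictures are saved under pics/ and viewed, at most 10 in all, crops included, and the job is handed in when it is done.

Besides the shell and the picture viewer there is one more tool, called after "Emit:" by a JSON object that holds its "method" and its "body". jog_arm: Moves the arm, as the interface text tells. Shifts and turns lie within -1 to 1; 1 stands for 0.25 m of shift or 180 degrees of turn. Its arguments: {"type":"object","properties":{"increments":{"type":"array"},"force":{"type":"number"}},"required":["increments"]}

```bash
mkdir -p pics; ls; cat > h.py <<'E'
import numpy as np, cv2
from scipy.spatial.transform import Rotation as R
from workcell import env, cams, ticket, spotter
def q2R(q): return R.from_quat([q[1],q[2],q[3],q[0]]).as_matrix()
def cam(name):
    s=env.get_state(); c=cams.read_camera(name)
    if name=='wrist':
        M=np.array(c['mount']); Rt=q2R(s['orientation']); c['R']=Rt@M[:3,:3]; c['p']=Rt@M[:3,3]+np.array(s['tcp_pos'])
    else:
        a=np.array(c['attitude']); c['R']=q2R(a) if a.size==4 else a.reshape(3,3); c['p']=np.array(c['xyz'])
    return c
def onz(c,uv,z):
    d=c['R']@np.array([(uv[0]-c['cx'])/c['fx'],(uv[1]-c['cy'])/c['fy'],1]); return c['p']+d*(z-c['p'][2])/d[2]
def proj(c,P):
    q=c['R'].T@(np.array(P)-c['p']); return np.array([c['fx']*q[0]/q[2]+c['cx'],c['fy']*q[1]/q[2]+c['cy']])
def tri(obs):
    A=0;b=0
    for c,uv in obs:
        d=c['R']@np.array([(uv[0]-c['cx'])/c['fx'],(uv[1]-c['cy'])/c['fy'],1]); d/=np.linalg.norm(d)
        P=np.eye(3)-np.outer(d,d); A=A+P; b=b+P@c['p']
    return np.linalg.solve(A,b)
def save(c,n): cv2.imwrite('pics/'+n,c['pixels'][:,:,::-1])
E
python3 - <<'E'
from h import *
np.set_printoptions(precision=4,suppress=True)
C={}
for n in ['scene','top']:
    c=C[n]=cam(n); save(c,n+'1.png'); print(n,c['p'],c['R'].tolist(),c['fx'])
    for t in ['shelf','panel','panel_hinge','panel_edge','tin_small','tin_medium','tin_large','label_medium','label_small','label_large','scanner','scanner_nose','mat','mate_cup','sugar_bowl']:
        print(t,[(np.round(o['uv']).astype(int).tolist(),round(o['conf'],2)) for o in spotter.landmark_of(t,n)][:3])
print(env.get_state())
a=np.hstack([C[n]['pixels'] for n in C])
E
```

```text
pics
scene [ 0.8908 -0.62    1.222 ] [[0.8492514836910255, 0.3987691892359582, -0.3460564277176317], [0.5278376552769682, -0.6568922962571494, 0.538404978422119], [-0.012622484711989373, -0.6399028401516174, -0.7683521510645944]] 543.8729456767879
shelf [([289, 337], 0.94)]Traceback (most recent call last):
  File "<stdin>", line 7, in <module>
ValueError: it knows: label_large, label_medium, label_small, mat, mate_cup, panel_edge, panel_hinge, scanner, scanner_nose, shelf, sugar_bowl, tin_large, tin_medium, tin_small
```

```bash
python3 - <<'E'
from h import *
np.set_printoptions(precision=4,suppress=True)
C={}
for n in ['scene','top']:
    c=C[n]=cam(n); save(c,n+'1.png'); print(n,c['p'],c['fx'])
    for t in ['shelf','panel_hinge','panel_edge','tin_small','tin_medium','tin_large','label_medium','label_small','label_large','scanner','scanner_nose','mat','mate_cup','sugar_bowl']:
        print(t,[(np.round(o['uv']).astype(int).tolist(),round(o['conf'],2)) for o in spotter.landmark_of(t,n)][:3])
print(env.get_state())
E
```

```text
scene [ 0.8908 -0.62    1.222 ] 543.8729456767879
shelf [([287, 340], 0.61)]
panel_hinge []
panel_edge [([254, 277], 0.79), ([263, 342], 0.34), ([346, 256], 0.27)]
tin_small [([303, 318], 0.98)]
tin_medium [([278, 353], 0.91), ([287, 301], 0.17)]
tin_large [([325, 283], 0.71)]
label_medium [([264, 340], 0.85)]
label_small [([289, 300], 0.59)]
label_large [([298, 267], 0.79)]
scanner [([241, 174], 0.93), ([326, 198], 0.88), ([382, 162], 0.58)]
scanner_nose [([230, 185], 0.79), ([361, 168], 0.79), ([343, 202], 0.73)]
mat [([327, 198], 0.6)]
mate_cup [([256, 398], 0.76)]
sugar_bowl [([341, 252], 0.71)]
top [0.2639 0.0974 1.5004] 400.45158649856455
shelf [([342, 179], 0.97)]
panel_hinge [([351, 196], 0.64)]
panel_edge [([352, 195], 0.68), ([226, 215], 0.59), ([232, 217], 0.45)]
tin_small [([346, 164], 0.78)]
tin_medium [([376, 164], 0.89)]
tin_large [([318, 166], 0.89), ([409, 162], 0.54)]
label_medium [([350, 165], 0.34)]
label_small [([348, 170], 0.77)]
label_large [([322, 179], 0.84)]
scanner [([228, 218], 0.79), ([171, 200], 0.77), ([235, 289], 0.71)]
scanner_nose [([260, 288], 0.79), ([188, 204], 0.63), ([224, 198], 0.58)]
mat [([225, 213], 0.93)]
mate_cup [([406, 164], 0.87)]
sugar_bowl [([290, 168], 0.55)]
{'clock': 1.6, 'joint_pos': array([ 0.9634,  0.3132,  0.0461,  1.3036, -0.    ,  1.4312]), 'qvel': array([ 0.0016, -0.0009,  0.0005,  0.0004,  0.0002,  0.0012]), 'tau': array([  0.0005, -48.0456,  29.8804,   0.0005,  -0.0002,  -0.    ]), 'tcp_pos': array([0.2593, 0.5133, 0.2313]), 'orientation': array([0.    , 0.2318, 0.9728, 0.0001]), 'wrist_force': array([ 0.0628, -0.9212, -0.3374]), 'ft_torque': array([0.0059, 0.0076, 0.0041]), 'grip_force': 0.0, 'finger_gap': 0.08576983644199114}
```

View pics/scene1.png

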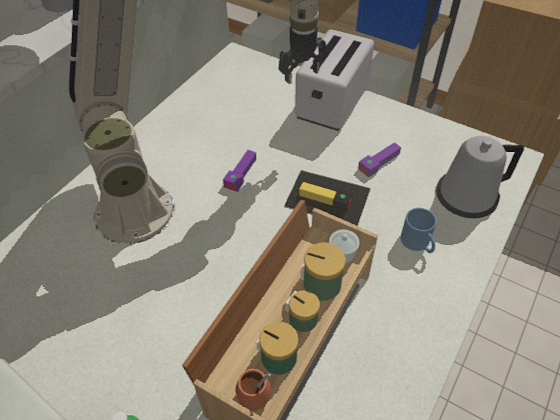

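View pics/top1.png

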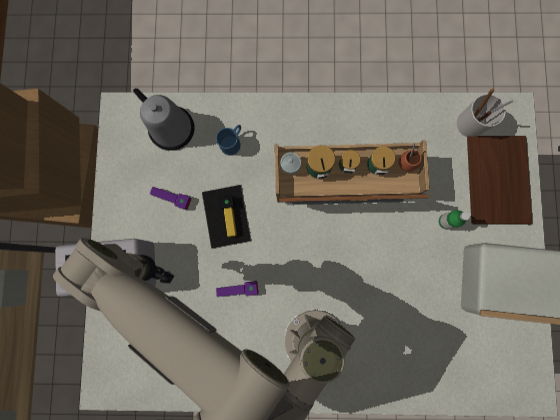

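The row in the scene picture, left to right by pixel, is bowl (341,252), large tin (325,283), small tin (303,318), medium tin (278,353) and cup (256,398). The real scanner is the yellow/black one on the mat (top 230,218). The purple ones at top (171,200) and (237,290) are decoys.

```bash
python3 - <<'E'
from h import *
np.set_printoptions(precision=4,suppress=True)
S=cam('scene');T=cam('top')
def best(f,t,n,near=None):
    o=f(t,n)
    if near is not None: o=sorted(o,key=lambda k:np.hypot(*(np.array(k['uv'])-near)))
    return o[0]
spots={'tin_small':(.2,(348,160),(304,305)),'tin_medium':(.218,(383,158),(279,338)),'tin_large':(.236,(320,160),(324,262))}
for n,c,i in(('top',T,1),('scene',S,2)):
    hsv=cv2.cvtColor(c['pixels'],cv2.COLOR_RGB2HSV)
    br=cv2.inRange(hsv,(12,90,90),(30,255,255))
    for t,v in spots.items():
        w=np.zeros_like(br);cv2.circle(w,v[i],17 if i==1 else 26,255,-1)
        try: g=best(spotter.cut_out,t,n,v[i])['region']
        except Exception: g=np.ones_like(br)>0
        m=((br>0)&(w>0)&cv2.dilate(g.astype(np.uint8),np.ones((3,3))).astype(bool)).astype(np.uint8)
        cs=max(cv2.findContours(m,0,2)[0],key=cv2.contourArea)
        e=cv2.fitEllipse(cv2.convexHull(cs)); print(n,t,np.array(e[0]),e[1],onz(c,e[0],v[0]-.004))
for t,a,b in [('scanner',(230,216),(322,195)),('scanner_nose',(228,202),(349,200)),('mat',(226,216),(327,198)),('shelf',(342,179),(287,340)),('panel_edge',(352,195),(254,277)),('mate_cup',(406,164),(256,398)),('sugar_bowl',(290,168),(341,252))]:
    ua=best(spotter.landmark_of,t,'top',a);ub=best(spotter.landmark_of,t,'scene',b)
    print(t,ua['uv'],ub['uv'],tri([(T,ua['uv']),(S,ub['uv'])]))
# yellow handle minAreaRect
hsv=cv2.cvtColor(T['pixels'],cv2.COLOR_RGB2HSV)
m=cv2.inRange(hsv,(20,120,120),(35,255,255));w=np.zeros_like(m);cv2.circle(w,(230,218),30,255,-1)
P=np.column_stack(np.nonzero(m&w))[:,::-1].astype(np.float32);r=cv2.boxPoints(cv2.minAreaRect(P))
print('handle',[onz(T,u,.03)[:2] for u in r], onz(T,P.mean(0),.03))
sf=spotter.cut_out('shelf','top')[0]['region'].astype(np.uint8)
b=cv2.boxPoints(cv2.minAreaRect(np.column_stack(np.nonzero(sf))[:,::-1].astype(np.float32)));print('shelf box',b.tolist())
a=cv2.resize(T['pixels'][130:250,190:440],None,fx=3.2,fy=3.2,interpolation=2);cv2.imwrite('pics/topcrop.png',a[:,:,::-1])
E
```

```text
Traceback (most recent call last):
ValueError: max() iterable argument is empty
```

```bash
cat > m.py <<'E'
from h import *
np.set_printoptions(precision=4,suppress=True)
S=cam('scene');T=cam('top')
def best(f,t,n,near=None):
    o=f(t,n)
    if near is not None: o=sorted(o,key=lambda k:np.hypot(*(np.array(k['uv'])-near)))
    return o[0] if o else {'uv':[np.nan]*2}
spots={'tin_small':(.2,(348,160),(304,305)),'tin_medium':(.218,(383,158),(279,338)),'tin_large':(.236,(320,160),(324,262))}
for n,c,i in(('top',T,1),('scene',S,2)):
    hsv=cv2.cvtColor(c['pixels'],cv2.COLOR_RGB2HSV)
    print(n,[hsv[v[i][1]-3:v[i][1]+4:3,v[i][0]+5].tolist() for v in spots.values()], hsv[185,350] if i==1 else hsv[350,235])
    br=cv2.inRange(hsv,(14,115,100),(30,255,255))
    for t,v in spots.items():
        w=np.zeros_like(br);cv2.circle(w,v[i],17 if i==1 else 26,255,-1)
        m=br&w
        k=cv2.findContours(m,0,2)[0]
        if not k: continue
        e=cv2.fitEllipse(cv2.convexHull(max(k,key=cv2.contourArea))); print(n,t,np.array(e[0]),e[1],onz(c,e[0],v[0]-.003))
for t,a,b in [('scanner',(230,216),(322,195)),('scanner_nose',(228,202),(349,200)),('mat',(226,216),(327,198)),('shelf',(342,179),(287,340)),('panel_edge',(352,195),(254,277)),('mate_cup',(406,164),(256,398)),('sugar_bowl',(290,168),(341,252))]:
    ua=best(spotter.landmark_of,t,'top',a);ub=best(spotter.landmark_of,t,'scene',b)
    print(t,ua['uv'],ub['uv'],tri([(T,ua['uv']),(S,ub['uv'])]))
hsv=cv2.cvtColor(T['pixels'],cv2.COLOR_RGB2HSV)
m=cv2.inRange(hsv,(18,120,120),(35,255,255));w=np.zeros_like(m);cv2.circle(w,(230,218),30,255,-1)
P=np.column_stack(np.nonzero(m&w))[:,::-1].astype(np.float32);r=cv2.boxPoints(cv2.minAreaRect(P))
print('handle',[onz(T,u,.03)[:2] for u in r], onz(T,P.mean(0),.03))
a=cv2.resize(T['pixels'][130:250,190:440],None,fx=3.2,fy=3.2,interpolation=2);cv2.imwrite('pics/topcrop.png',a[:,:,::-1])
E
python3 m.py
```

```text
top [[[18, 145, 144], [19, 145, 142], [19, 146, 143]], [[19, 144, 143], [19, 143, 144], [19, 144, 145]], [[18, 143, 144], [18, 147, 142], [18, 146, 140]]] [ 16 106 154]
top tin_small [350.0368 158.669 ] (19.24066925048828, 19.330753326416016) [ 0.6237 -0.103   0.197 ]
top tin_medium [382.8368 157.1853] (22.97592544555664, 23.758033752441406) [ 0.6239 -0.2076  0.215 ]
top tin_large [320.6085 157.9511] (26.702136993408203, 27.23236656188965) [ 0.616  -0.0023  0.233 ]
scene [[[21, 125, 188], [20, 120, 189], [20, 125, 186]], [[20, 130, 185], [21, 125, 187], [20, 123, 186]], [[20, 121, 188], [20, 128, 187], [20, 128, 188]]] [ 18  89 193]
scene tin_small [304.0078 304.7459] (29.995933532714844, 30.54539680480957) [ 0.626 -0.106  0.197]
scene tin_medium [278.6555 340.2836] (38.1486930847168, 38.60973358154297) [ 0.6275 -0.2107  0.215 ]
scene tin_large [324.1582 260.5708] (37.11427307128906, 40.5816650390625) [ 0.6185 -0.0071  0.233 ]
scanner [229.5, 216.5] [324.6, 197.6] [0.4518 0.3239 0.0114]
scanner_nose [225.8, 195.3] [347.9, 204.2] [0.5271 0.3355 0.0182]
mat [222.3, 214.2] [323.8, 198.6] [ 0.4529  0.3464 -0.0103]
shelf [342.2, 178.4] [290.0, 339.0] [ 0.5968 -0.1046  0.0031]
panel_edge [354.1, 197.8] [252.7, 273.2] [ 0.4923 -0.1087  0.2138]
mate_cup [408.1, 164.1] [256.7, 396.6] [ 0.6275 -0.3093  0.1337]
sugar_bowl [290.9, 167.1] [344.8, 256.0] [0.6192 0.0972 0.119 ]
handle [array([0.4772, 0.3443]), array([0.4814, 0.3162]), array([0.3807, 0.2996]), array([0.3766, 0.3274])] [0.4287 0.3218 0.03  ]
```

View pics/topcrop.png

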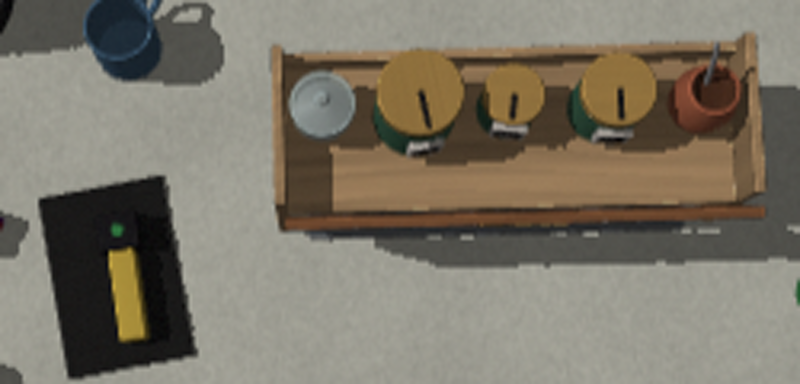

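The crop shows the yellow scanner on the mat at crop (130,290), nose up. The tins at crop (420,90), (515,95) and (620,85) are large, small and medium; their lid diameters of 27, 19 and 23 px confirm this. So the medium tin is the one beside the cup, at world (0.626,-0.209). I'll move above the gap in front of the small tin.

Emit:
{"method": "jog_arm", "body": {"increments": [[[0, 0, -0.07, 0, 0, -0.04, 255], [0, 0, -0.07, 0, 0, -0.04, 255], [0, 0, -0.07, 0, 0, -0.04, 255], [0, 0, -0.07, 0, 0, -0.04, 255], [-0.066, -0.157, 0, 0, 0, 0, 255], [-0.066, -0.157, 0, 0, 0, 0, 255], [-0.066, -0.157, 0, 0, 0, 0, 255], [-0.066, -0.157, 0, 0, 0, 0, 255], [-0.066, -0.157, 0, 0, 0, 0, 255], [-0.066, -0.157, 0, 0, 0, 0, 255], [-0.066, -0.157, 0, 0, 0, 0, 255], [-0.066, -0.157, 0, 0, 0, 0, 255], [-0.066, -0.157, 0, 0, 0, 0, 255], [-0.066, -0.157, 0, 0, 0, 0, 255], [-0.066, -0.157, 0, 0, 0, 0, 255], [-0.066, -0.157, 0, 0, 0, 0, 255], [-0.066, -0.157, 0, 0, 0, 0, 255], [-0.066, -0.157, 0, 0, 0, 0, 255], [-0.066, -0.157, 0, 0, 0, 0, 255], [-0.066, -0.157, 0, 0, 0, 0, 255]]]}}

```text
clock: 4.55
tcp_pos: [0.5455, -0.1069, 0.3014]
orientation: [0.0, -0.017, 1.0, 0.0]
wrist_force: [0.1, 0.8, -0.4]
finger_gap: 0.0
grip_force: 0.0
```

```bash
python3 - <<'E'
from h import *
np.set_printoptions(precision=4,suppress=True)
W=cam('wrist');save(W,'w1.png');print(W['p'],W['R'])
for t in ['panel_edge','panel_hinge','label_medium','label_small','tin_small','tin_medium']:
    o=spotter.landmark_of(t,'wrist');print(t,[(k['uv'],round(k['conf'],2)) for k in o[:2]])
print('tip proj',proj(W,[0.5455,-0.107,.301]),proj(W,[0.545,-.107,.19]))
E
```

```text
[ 0.4681 -0.1097  0.4436] [[-0.0333  0.9525  0.3028]
 [ 0.9994  0.0318  0.01  ]
 [-0.0001  0.303  -0.953 ]]
panel_edge [([270.7, 132.0], 0.79)]
panel_hinge [([272.9, 143.6], 0.89), ([58.4, 260.3], 0.63)]
label_medium [([145.9, 234.3], 0.83)]
label_small [([282.1, 246.3], 0.56)]
tin_small [([273.0, 261.5], 0.74)]
tin_medium [([162.5, 261.3], 0.92)]
tip proj [278.6725 276.6539] [278.5947 200.8299]
```

View pics/w1.png

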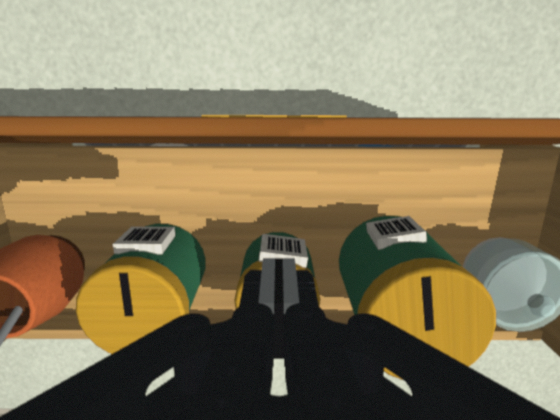

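Emit:
{"method": "jog_arm", "body": {"increments": [[[0, 0, 0.1, 0, 0, 0, 255], [0, 0, 0.1, 0, 0, 0, 255], [0, 0, 0.1, 0, 0, 0, 255], [0, 0, 0.1, 0, 0, 0, 255], [0.066, 0, 0, 0, 0, 0, 255], [0.066, 0, 0, 0, 0, 0, 255], [0.032, 0, 0.01, 0, 0, 0, 255], [0.032, 0, 0.01, 0, 0, 0, 255], [0.03, 0, 0.016, 0, 0, 0, 255], [0.03, 0, 0.016, 0, 0, 0, 255], [0.026, 0, 0.022, 0, 0, 0, 255], [0.026, 0, 0.022, 0, 0, 0, 255], [0.021, 0, 0.026, 0, 0, 0, 255], [0.021, 0, 0.026, 0, 0, 0, 255], [0.016, 0, 0.03, 0, 0, 0, 255], [0.016, 0, 0.03, 0, 0, 0, 255], [0.009, 0, 0.033, 0, 0, 0, 255], [0.009, 0, 0.033, 0, 0, 0, 255], [0.003, 0, 0.02, 0, 0, 0, 255], [0.003, 0, 0.018, 0, 0, 0, 255]]]}}

```text
clock: 6.9
tcp_pos: [0.4434, -0.1087, 0.1226]
orientation: [-0.0, -0.017, 1.0, 0.0]
wrist_force: [0.0, -0.7, 2.5]
finger_gap: -0.0
grip_force: 1.0
```

Emit:
{"method": "jog_arm", "body": {"increments": [[[0, 0, 0.008, 0, 0, 0, 255], [0, 0, 0.008, 0, 0, 0, 255], [0, 0, 0.004, 0, 0, 0, 255]]]}}

```text
clock: 7.2
tcp_pos: [0.4434, -0.1086, 0.1181]
orientation: [-0.0, -0.017, 1.0, 0.0]
wrist_force: [-1.4, 0.1, 2.3]
finger_gap: 0.0001
grip_force: 0.9
```

Emit:
{"method": "jog_arm", "body": {"increments": [[[0, 0, 0.004, 0, 0, 0, 255], [0, 0, 0.004, 0, 0, 0, 255], [0, 0, 0.002, 0, 0, 0, 255]]]}}

```text
clock: 7.5
tcp_pos: [0.4435, -0.1086, 0.1179]
orientation: [0.0, -0.018, 1.0, -0.0]
wrist_force: [-7.8, 2.1, 23.4]
finger_gap: -0.0
grip_force: 11.7
```

The panel has reached its stop: z stays at 118 mm and the force rises to 23 N. I'll lift off and look.

Emit:
{"method": "jog_arm", "body": {"increments": [[[0, 0, -0.06, 0, 0, 0, 255], [0, 0, -0.16, 0, 0, 0, 255], [0, 0, -0.16, 0, 0, 0, 255], [0, 0, -0.16, 0, 0, 0, 0], [0, -0.1, -0.16, 0, 0, 0, 0], [0, -0.1, 0, 0, 0, 0, 0], [0, -0.1, 0, 0, 0, 0, 0], [0, -0.1, 0, 0, 0, 0, 0], [0, 0, 0, 0, 0, 0, 0], [0, 0, 0, 0, 0, 0, 0]]]}}

```text
clock: 8.5
tcp_pos: [0.447, -0.2086, 0.2904]
orientation: [-0.0, -0.017, 1.0, 0.001]
wrist_force: [0.2, -0.5, -0.0]
finger_gap: 0.0854
grip_force: 0.0
```

```bash
python3 - <<'E'
from h import *
np.set_printoptions(precision=4,suppress=True)
W=cam('wrist');save(W,'w2.png');print(W['p'],env.get_state()['tcp_pos'])
for t in ['label_medium','label_small','label_large','panel_edge','panel_hinge']:
    o=spotter.landmark_of(t,'wrist');print(t,[(k['uv'],round(k['conf'],2)) for k in o[:2]], onz(W,o[0]['uv'],.118 if t[0]=='p' else .172) if o else '')
p=[-.013-.0, 0]
for x in (.620,.625,.630):print(proj(W,[x-.043,-.2105,.172]))
E
```

```text
[ 0.3697 -0.2115  0.4326] [ 0.447  -0.2081  0.2906]
label_medium [([269.1, 350.9], 0.67)] [ 0.5812 -0.2121  0.172 ]
label_small [([396.0, 361.5], 0.94), ([375.6, 359.9], 0.67)] [ 0.5886 -0.1035  0.172 ]
label_large [([502.4, 345.2], 0.86)] [ 0.5692 -0.0161  0.172 ]
panel_edge [([390.0, 146.4], 0.65), ([268.2, 352.2], 0.43)] [ 0.4135 -0.1147  0.118 ]
panel_hinge [([382.1, 254.2], 0.86)] [ 0.5137 -0.1097  0.118 ]
[271.1736 346.7932]
[271.016  351.7434]
[270.86  356.646]
```

View pics/w2.png

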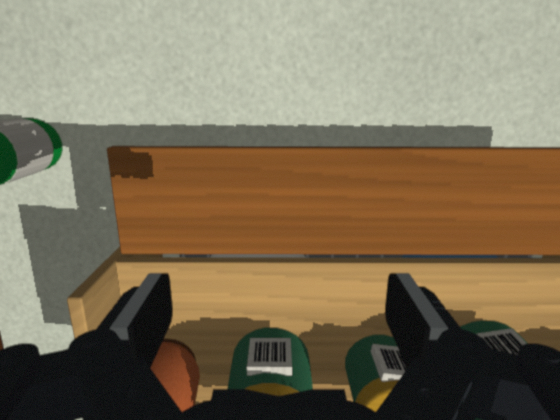

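Panel is down level: edge at row 147, hinge at row 254, 100 mm apart. The medium tin's label is centred at (269,353). Next I'll work out the label's yaw and refine the scanner pose.

```bash
python3 - <<'E'
from h import *
np.set_printoptions(precision=4,suppress=True)
W=cam('wrist');im=W['pixels'];hsv=cv2.cvtColor(im,cv2.COLOR_RGB2HSV)
m=cv2.inRange(hsv,(0,0,110),(180,60,255));w=np.zeros_like(m);w[325:385,235:305]=255;m&=w
m=cv2.morphologyEx(m,cv2.MORPH_CLOSE,np.ones((7,7)))
k=max(cv2.findContours(m,0,2)[0],key=cv2.contourArea)
print(cv2.boundingRect(k))
h=cv2.convexHull(k);q=cv2.approxPolyN(h,4)[0] if hasattr(cv2,'approxPolyN') else None
print(q)
# fit: label pose (x,y,yaw) at z=.172, corners
from scipy.optimize import least_squares
q=q.astype(float); ctr=q.mean(0); q=q[np.argsort(np.arctan2(*(q-ctr).T[::-1]))]
def cor(p):
    n=np.array([-np.sin(p[2]),np.cos(p[2]),0])
    P=[np.array([p[0],p[1],.172])+s*.018*n+[0,0,t*.018] for s,t in((1,1),(-1,1),(-1,-1),(1,-1))]
    P=np.array([proj(W,x) for x in P]); c=P.mean(0); return P[np.argsort(np.arctan2(*(P-c).T[::-1]))]
r=least_squares(lambda p:(cor(p)-q).ravel(),[.581,-.21,.03]);print(r.x,r.fun)
E
```

```text
(245, 365, 46, 10)
[[290 365]
 [290 374]
 [249 372]
 [242 365]]
[ 0.5993 -0.2118  0.0064] [  6.6152 -12.021   -1.732  -11.0838  -0.6067  10.1576  -3.7788  11.1448]
```

Emit:
{"method": "jog_arm", "body": {"increments": [[[0, 0.166, 0, 0, 0, -0.021, 0], [0, 0.166, 0, 0, 0, -0.021, 0], [0, 0.166, 0, 0, 0, 0, 0], [0, 0.166, 0, 0, 0, 0, 0], [0, 0.166, 0, 0, 0, 0, 0], [0, 0.166, 0, 0, 0, 0, 0], [0, 0.166, 0, 0, 0, 0, 0], [0, 0.166, 0, 0, 0, 0, 0], [0, 0.166, 0, 0, 0, 0, 0], [0, 0.166, 0, 0, 0, 0, 0], [0, 0.166, 0, 0, 0, 0, 0], [0, 0.166, 0, 0, 0, 0, 0], [0, 0.166, 0, 0, 0, 0, 0], [0, 0, 0.12, 0, 0, 0, 0], [0, 0, 0.12, 0, 0, 0, 0], [0, 0, 0, 0, 0, 0, 0]]]}}

```text
clock: 10.45
tcp_pos: [0.3628, 0.3235, 0.2272]
orientation: [-0.003, -0.084, 0.996, -0.002]
wrist_force: [-0.6, 0.4, -1.2]
finger_gap: 0.0855
grip_force: 0.0
```

```bash
cat > lab.py <<'E'
from h import *
from scipy.optimize import least_squares
def label(W,roi):  # roi x0,y0,x1,y1
    im=W['pixels'];hsv=cv2.cvtColor(im,cv2.COLOR_RGB2HSV)
    m=cv2.inRange(hsv,(0,0,120),(180,60,255));w=np.zeros_like(m);w[roi[1]:roi[3],roi[0]:roi[2]]=255;m&=w
    k=max(cv2.findContours(m,0,2)[0],key=cv2.contourArea)
    q=cv2.approxPolyN(cv2.convexHull(k),4)[0].astype(float);ctr=q.mean(0);q=q[np.argsort(np.arctan2(*(q-ctr).T[::-1]))]
    print(q.tolist())
    def cor(p):
        n=np.array([-np.sin(p[2]),np.cos(p[2]),0])
        P=np.array([proj(W,np.array([p[0],p[1],.172])+s*.018*n+[0,0,t*.018]) for s,t in((1,1),(-1,1),(-1,-1),(1,-1))])
        c=P.mean(0);return P[np.argsort(np.arctan2(*(P-c).T[::-1]))]
    r=least_squares(lambda p:(cor(p)-q).ravel(),[.581,-.21,.03]);return r.x,r.fun
E
python3 - <<'E'
from lab import *
np.set_printoptions(precision=4,suppress=True)
W=cam('wrist');save(W,'w3.png')
for t in ['scanner','scanner_nose','mat']:
    o=spotter.landmark_of(t,'wrist');print(t,[(k['uv'],round(k['conf'],2),onz(W,k['uv'],.024 if 'nose' in t else .006)) for k in o[:3]])
hsv=cv2.cvtColor(W['pixels'],cv2.COLOR_RGB2HSV)
m=cv2.inRange(hsv,(18,120,100),(35,255,255));k=max(cv2.findContours(m,0,2)[0],key=cv2.contourArea)
b=cv2.boxPoints(cv2.minAreaRect(k));print(b.tolist(),[onz(W,u,.038)[:2] for u in b])
s=env.get_state();print(s['tcp_pos'],s['orientation'])
# label from w2 picture, at old pose
M=np.array(W['mount']);Rt=q2R([0,-.017,.99985,.0005]);W['R']=Rt@M[:3,:3];W['p']=Rt@M[:3,3]+[.447,-.2083,.2905]
W['pixels']=cv2.imread('pics/w2.png')[:,:,::-1].copy();print(label(W,(236,328,304,376)))
E
```

```text
scanner [([265.0, 253.6], 0.63, array([0.4543, 0.3236, 0.006 ]))]
scanner_nose [([264.5, 320.6], 0.98, array([0.5244, 0.3348, 0.024 ])), ([394.6, 317.9], 0.71, array([0.4974, 0.4728, 0.024 ]))]
mat [([275.7, 253.1], 0.86, array([0.4518, 0.3348, 0.006 ]))]
[[246.0, 187.0], [279.0, 187.0], [279.0, 290.0], [246.0, 290.0]] [array([0.3761, 0.2946]), array([0.371 , 0.3247]), array([0.4769, 0.3427]), array([0.4825, 0.3098])]
[0.3665 0.3246 0.2326] [ 0.0011 -0.0831  0.9965  0.0006]
[[247.0, 366.0], [291.0, 366.0], [291.0, 376.0], [247.0, 370.0]]
(array([ 0.5992, -0.2114, -0.0531]), array([  2.7192, -13.5198,  -1.6922, -10.7119,  -0.4081,   9.6854,
        -0.5174,  12.6543]))
```

View pics/w3.png

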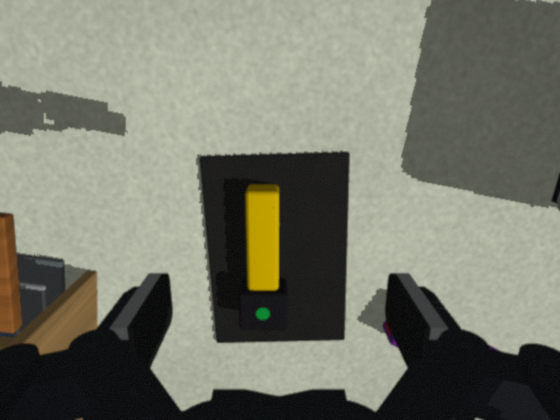

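The scanner lies aligned with the tool: handle at columns 246–279, rows 187–290, nose at (264,320). It is clearly the yellow one on the mat. I'll descend to it.

Emit:
{"method": "jog_arm", "body": {"increments": [[[-0.055, -0.011, 0.05, 0, 0, 0, 0], [-0.055, -0.011, 0.05, 0, 0, 0, 0], [-0.055, -0.011, 0.05, 0, 0, 0, 0], [-0.055, -0.011, 0.05, 0, 0, 0, 0], [-0.055, -0.011, 0.05, 0, 0, 0, 0], [-0.055, -0.011, 0.05, 0, 0, 0, 0], [0, 0, 0.1, 0, 0, 0, 0], [0, 0, 0.1, 0, 0, 0, 0], [0, 0, 0.1, 0, 0, 0, 0], [0, 0, 0.1, 0, 0, 0, 0], [0, 0, 0.1, 0, 0, 0, 0], [0, 0, 0, 0, 0, 0, 0], [0, 0, 0, 0, 0, 0, 0]]]}}

```text
clock: 11.95
tcp_pos: [0.4497, 0.3214, 0.0303]
orientation: [-0.001, -0.083, 0.997, -0.0]
wrist_force: [-0.1, -1.0, 0.4]
finger_gap: 0.0855
grip_force: 0.0
```

```bash
python3 - <<'E'
from h import *
s=env.get_state();print(s['tcp_pos'],s['orientation'],s['joint_pos'])
E
```

```text
[0.44970916 0.32142376 0.03027252] [-7.65432655e-04 -8.32082497e-02  9.96531847e-01 -2.80823733e-04] [ 4.75275685e-01  4.14782368e-01 -3.30225895e-01  8.27417381e-01
  6.57560594e-05  3.08666442e-01]
```

Emit:
{"method": "jog_arm", "body": {"increments": [[[0, 0, 0.035, 0, 0, 0, 0], [0, 0, 0.034, 0, 0, 0, 0], [0, 0, 0, 0, 0, 0, 120], [0, 0, 0, 0, 0, 0, 255], [0, 0, 0, 0, 0, 0, 255], [0, 0, 0, 0, 0, 0, 255], [0, 0, 0, 0, 0, 0, 255], [0, 0, 0, 0, 0, 0, 255], [0, 0, 0, 0, 0, 0, 255]]], "force": 60}}

```text
clock: 12.85
tcp_pos: [0.4503, 0.322, 0.0143]
orientation: [0.001, -0.083, 0.997, 0.0]
wrist_force: [-0.4, -0.4, 5.6]
finger_gap: 0.0309
grip_force: 61.9
```

```bash
python3 - <<'E'
import cv2,numpy as np
a=np.hstack([cv2.resize(cv2.imread('pics/w2.png')[320:395,225:325],None,fx=4,fy=4,interpolation=0),cv2.resize(cv2.imread('pics/w1.png')[210:285,100:200],None,fx=4,fy=4,interpolation=0)])
cv2.imwrite('pics/lab.png',a)
E
```

```text
(no output)
```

View pics/lab.png

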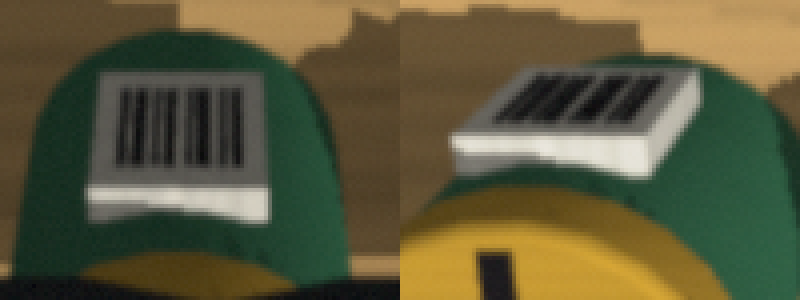

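Emit:
{"method": "jog_arm", "body": {"increments": [[[0, 0, -0.04, 0, 0, 0, 255], [0, 0, -0.08, 0, 0, 0, 255], [0, 0, -0.12, 0, 0, 0, 255], [0, 0, -0.12, 0, 0, 0, 255], [0, 0, -0.12, 0, 0, 0, 255], [0, 0, -0.12, 0, 0, 0, 255], [0, 0, -0.12, 0, 0, 0, 255], [0, 0, -0.12, 0, 0, 0, 255], [0.07, 0, -0.04, 0, 0, 0.02, 255], [0.07, 0, 0, 0, 0, 0.018, 255], [0, 0, 0, 0, 0, 0, 255], [0, 0, 0, 0, 0, 0, 255]]]}}

```text
clock: 14.05
tcp_pos: [0.4149, 0.3169, 0.2336]
orientation: [0.0, -0.024, 1.0, -0.0]
wrist_force: [0.0, 0.0, -2.0]
finger_gap: 0.0311
grip_force: 61.2
```

```bash
python3 - <<'E'
from h import *
from scipy.optimize import least_squares
np.set_printoptions(precision=4,suppress=True)
W=cam('wrist');save(W,'w4.png');T=cam('top');S=cam('scene')
s=env.get_state();print(s['tcp_pos'],s['orientation'])
for t in ['scanner','scanner_nose']:
    for n in ['wrist','top','scene']:
        print(t,n,[(k['uv'],round(k['conf'],2)) for k in spotter.landmark_of(t,n)[:3]])
hsv=cv2.cvtColor(W['pixels'],cv2.COLOR_RGB2HSV)
m=cv2.inRange(hsv,(18,120,100),(35,255,255));k=max(cv2.findContours(m,0,2)[0],key=cv2.contourArea)
r=cv2.minAreaRect(k);b=cv2.boxPoints(r);print(r,b.tolist(),[(W['R'].T@(onz(W,u,s['tcp_pos'][2]+.024)))[:2] for u in b])
M=np.array(W['mount'])
def mk(q,p): Rt=q2R(np.array(q)/np.linalg.norm(q));return dict(W,R=Rt@M[:3,:3],p=Rt@M[:3,3]+np.array(p))
A=mk([0,-.017,1,0],[.5455,-.1069,.3014]);B=mk([0,-.017,1,.0005],[.447,-.2083,.2905])
uB=np.array([[250,338],[291.25,337.75],[292.5,366.5],[246.5,366.5]]);uA=np.array([[131,227],[174.5,227.5],[162.5,244],[112.5,243.7]])
def res(p,use=(1,1)):
    n=np.array([-np.sin(p[2]),np.cos(p[2]),0])
    P=[np.array([*p[:2],.172+(p[3] if len(p)>3 else 0)])+s*.018*n+[0,0,t*.018] for s,t in((-1,-1),(1,-1),(1,1),(-1,1))]
    o=[]
    if use[0]:o.append(np.array([proj(A,x) for x in P])-uA)
    if use[1]:o.append(np.array([proj(B,x) for x in P])-uB)
    return np.concatenate(o).ravel()
for u in((1,1),(0,1),(1,0)):
    f=least_squares(res,[.581,-.21,.03],args=(u,));print(u,f.x,np.sqrt(f.cost))
f=least_squares(res,[.581,-.21,.03,0]);print(f.x,f.fun.round(1))
E
```

```text
[0.4155 0.317  0.2331] [-0.0002 -0.0239  0.9997 -0.0001]
scanner wrist [([475.7, 271.5], 0.8), ([281.8, 274.5], 0.66)]
scanner top [([220.0, 220.6], 0.53)]
scanner scene [([261.3, 339.4], 0.64), ([317.1, 141.1], 0.62), ([381.4, 158.9], 0.6)]
scanner_nose wrist [([425.4, 258.4], 0.92)]
scanner_nose top [([219.0, 196.5], 0.53)]
scanner_nose scene [([228.9, 188.9], 0.74), ([363.2, 169.2], 0.7)]
((279.60125732421875, 186.50814819335938), (95.15347290039062, 166.01187133789062), 0.7742201685905457) [[230.90725708007812, 268.8636169433594], [233.15048217773438, 102.8669204711914], [328.2952575683594, 104.15267944335938], [326.0520324707031, 270.1493835449219]] [array([0.2797, 0.4718]), array([0.2826, 0.4175]), array([0.3121, 0.4178]), array([0.3136, 0.4723])]
(1, 1) [ 0.5819 -0.211   0.0267] 1.3019447362542471
(0, 1) [ 0.5818 -0.211   0.0351] 0.7310787389381453
(1, 0) [ 0.5821 -0.211   0.0208] 0.9993065120209436
[ 0.5819 -0.211   0.0267 -0.    ] [ 0.5 -0.4 -0.  -0.6 -1.   0.2  0.6  0.2  0.3 -0.2 -0.6  0.2 -0.4  0.4
  0.6  0.2]
```

View pics/w4.png

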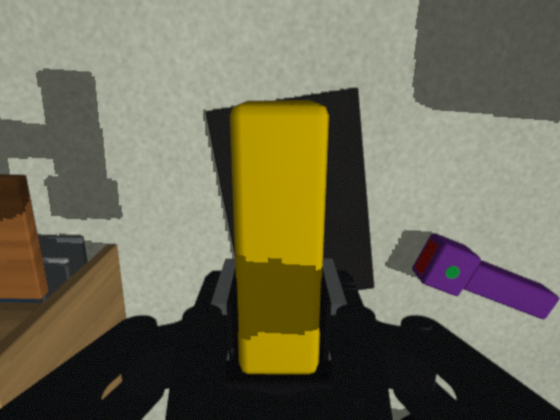

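```bash
python3 - <<'E'
from h import *
np.set_printoptions(precision=1,suppress=True)
W=cam('wrist');M=np.array(W['mount'])
def pr(P):
    q=M[:3,:3].T@(np.array(P)-M[:3,3]);return np.array([W['fx']*q[0]/q[2]+W['cx'],W['fy']*q[1]/q[2]+W['cy']])
for pt in(-3,0,3):
  for off in (0,):
    a=np.radians(pt);o=[]
    for x in(-.075,.03):
      for y in(-.016,.016):
        X=[x*np.cos(a)-.0*np.sin(a),0,x*np.sin(a)]
        o.append(pr([-X[0]+off,y,-.0237-X[2]]))
    print(pt,np.array(o).tolist())
hsv=cv2.cvtColor(W['pixels'],cv2.COLOR_RGB2HSV);m=cv2.inRange(hsv,(18,120,60),(35,255,255))
ys=np.nonzero(m[:,280])[0];print(ys.min(),ys.max())
for r in(110,120,200,250,300,340,365):
    xs=np.nonzero(m[r,200:360])[0]+200;print(r,xs.min(),xs.max())
print(sorted(W.keys()),env.get_state()['clock'])
E
```

```text
-3 [[224.91218617221404, 97.20970642109198], [332.4645392403081, 97.07098538525283], [238.6950248045478, 371.72710024813983], [319.1895238919754, 371.6509867606497]]
0 [[226.65879957171884, 96.57443482263064], [330.7001128035524, 96.44015974628664], [238.2896313166284, 374.7272262762793], [319.6056392752201, 374.6506418400503]]
3 [[228.3223207987245, 96.65400945878592], [329.021227465083, 96.52405839013349], [237.86861311018745, 377.61771086301735], [320.03727133252215, 377.54062114833084]]
101 373
110 232 327
120 230 329
200 233 325
250 235 323
300 238 319
340 238 319
365 240 317
['R', 'cx', 'cy', 'fx', 'fy', 'mount', 'p', 'pixels'] 14.55
```

Emit:
{"method": "jog_arm", "body": {"increments": [[[0, -0.07, 0, 0, 0, 0.005, 255], [0.002, -0.142, 0, 0, 0, 0, 255], [0.002, -0.142, 0, 0, 0, 0, 255], [0.002, -0.142, 0, 0, 0, 0, 255], [0.002, -0.142, 0, 0, 0, 0, 255], [0.002, -0.142, 0, 0, 0, 0, 255], [0.002, -0.142, 0, 0, 0, 0, 255], [0.002, -0.142, 0, 0, 0, 0, 255], [0.002, -0.142, 0, 0, 0, 0, 255], [0.002, -0.142, 0, 0, 0, 0, 255], [0.002, -0.142, 0, 0, 0, 0, 255], [0.002, -0.142, 0, 0, 0, 0, 255], [0.002, -0.142, 0, 0, 0, 0, 255], [0.002, -0.142, 0, 0, 0, 0, 255], [0.002, -0.142, 0, 0, 0, 0, 255], [0, -0.074, 0.094, 0, 0, 0, 255], [0, 0, 0.094, 0, 0, 0, 255], [0, 0, 0.094, 0, 0, 0, 255], [0, 0, 0, 0, 0, 0, 255], [0, 0, 0, 0, 0, 0, 255]]]}}

```text
clock: 16.55
tcp_pos: [0.4251, -0.2158, 0.1633]
orientation: [-0.0, -0.016, 1.0, 0.0]
wrist_force: [1.0, -0.1, -1.4]
finger_gap: 0.0311
grip_force: 61.0
```

```bash
python3 - <<'E'
from h import *
np.set_printoptions(precision=4,suppress=True)
S=cam('scene');T=cam('top');s=env.get_state();print(s['tcp_pos'],s['orientation'],s['clock'])
p=s['tcp_pos'];Rt=q2R(s['orientation'])
for n,c in(('scene',S),('top',T)):
    print(n,'nose pred',proj(c,p+Rt@[-.075,0,-.0097]),'label',proj(c,[.5819,-.211,.172]),[(k['uv'],round(k['conf'],2)) for k in spotter.landmark_of('scanner_nose',n)[:3]])
    hsv=cv2.cvtColor(c['pixels'],cv2.COLOR_RGB2HSV)
cv2.imwrite('pics/s5.png',cv2.resize(S['pixels'][230:400,150:350],None,fx=3.5,fy=3.5,interpolation=2)[:,:,::-1])
E
```

```text
[ 0.4261 -0.2164  0.1645] [ 0.0009 -0.016   0.9999 -0.0007] 16.65
scene nose pred [227.5062 321.2453] label [260.1517 339.0151] [([225.9, 323.4], 0.93), ([230.6, 185.8], 0.57), ([361.3, 166.5], 0.55)]
top nose pred [382.8257 196.2833] label [381.199  172.7836] [([381.5, 196.1], 0.75), ([344.8, 163.0], 0.7), ([257.2, 285.8], 0.67)]
```

View pics/s5.png

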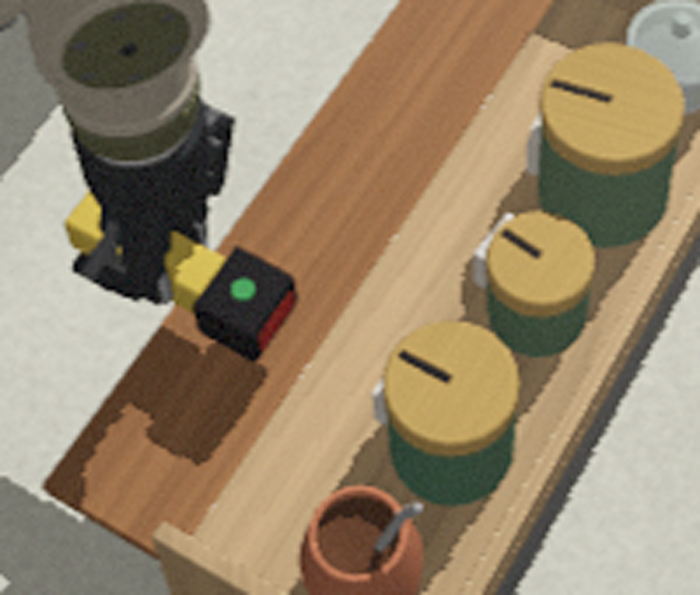

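The scanner head's window is at crop (268,325), facing the medium tin's label at crop (381,400), about 8 cm away and level. I'll hold it there.

Emit:
{"method": "jog_arm", "body": {"increments": [[[0, 0, 0, 0, 0, 0, 255], [0, 0, 0, 0, 0, 0, 255], [0, 0, 0, 0, 0, 0, 255], [0, 0, 0, 0, 0, 0, 255], [0, 0, 0, 0, 0, 0, 255], [0, 0, 0, 0, 0, 0, 255], [0, 0, 0, 0, 0, 0, 255], [0, 0, 0, 0, 0, 0, 255], [0, 0, 0, 0, 0, 0, 255], [0, 0, 0, 0, 0, 0, 255], [0, 0, 0, 0, 0, 0, 255], [0, 0, 0, 0, 0, 0, 255], [0, 0, 0, 0, 0, 0, 255], [0, 0, 0, 0, 0, 0, 255], [0, 0, 0, 0, 0, 0, 255], [0, 0, 0, 0, 0, 0, 255], [0, 0, 0, 0, 0, 0, 255], [0, 0, 0, 0, 0, 0, 255], [0, 0, 0, 0, 0, 0, 255], [0, 0, 0, 0, 0, 0, 255]]]}}

```text
clock: 18.75
tcp_pos: [0.4253, -0.2159, 0.163]
orientation: [0.0, -0.016, 1.0, 0.0]
wrist_force: [-0.6, 0.1, -1.2]
finger_gap: 0.0307
grip_force: 61.0
```

```bash
python3 - <<'E'
from h import *
np.set_printoptions(precision=4,suppress=True)
S=cam('scene');T=cam('top');W=cam('wrist');s=env.get_state();p=s['tcp_pos'];Rt=q2R(s['orientation']);print(p,s['orientation'])
def red(c,box):
    hsv=cv2.cvtColor(c['pixels'],cv2.COLOR_RGB2HSV);m=cv2.inRange(hsv,(0,150,60),(8,255,255))|cv2.inRange(hsv,(172,150,60),(180,255,255))
    w=np.zeros_like(m);w[box[1]:box[3],box[0]:box[2]]=255;y,x=np.nonzero(m&w);return np.array([x.mean(),y.mean()]),len(x)
print(red(S,(210,305,245,340)),proj(S,p+Rt@[-.075,0,-.0097]))
# green lamp + handle rear top in scene, level check
hsv=cv2.cvtColor(W['pixels'],cv2.COLOR_RGB2HSV);m=cv2.inRange(hsv,(18,120,60),(35,255,255))
ys=np.nonzero(m[:,280])[0];print(ys.min(),ys.max())
for r in(120,160,200,240):
    xs=np.nonzero(m[r,200:360])[0]+200;print(r,xs.min(),xs.max())
E
```

```text
[ 0.4253 -0.2159  0.163 ] [ 0.     -0.0159  0.9999  0.    ]
(array([228.4219, 321.1094]), 64) [227.3735 321.2618]
101 374
120 231 327
160 232 326
200 233 325
240 233 323
```

Emit:
{"method": "jog_arm", "body": {"increments": [[[0, 0, -0.108, 0, 0, 0, 255], [0, 0, -0.108, 0, 0, 0, 255], [0, 0, -0.108, 0, 0, 0, 255], [-0.011, 0.072, 0, 0, 0, 0, 255], [-0.011, 0.143, 0, 0, 0, 0, 255], [-0.011, 0.143, 0, 0, 0, 0, 255], [-0.011, 0.143, 0, 0, 0, 0, 255], [-0.011, 0.143, 0, 0, 0, 0, 255], [-0.011, 0.143, 0, 0, 0, 0, 255], [-0.011, 0.143, 0, 0, 0, 0, 255], [-0.011, 0.143, 0, 0, 0, 0, 255], [-0.011, 0.143, 0, 0, 0, 0, 255], [-0.011, 0.143, 0, 0, 0, 0, 255], [-0.011, 0.143, 0, 0, 0, 0, 255], [-0.011, 0.143, 0, 0, 0, 0, 255], [-0.011, 0.143, 0, 0, 0, 0, 255], [-0.011, 0.143, 0, 0, 0, 0, 255], [-0.011, 0.143, 0, 0, 0, 0, 255], [-0.011, 0.072, 0, 0, 0, -0.022, 255], [0, 0, 0, 0, 0, -0.021, 255]]]}}

```text
clock: 20.9
tcp_pos: [0.4522, 0.3242, 0.2435]
orientation: [-0.0, -0.086, 0.996, 0.0]
wrist_force: [0.4, -1.2, -2.1]
finger_gap: 0.0307
grip_force: 61.1
```

Emit:
{"method": "jog_arm", "body": {"increments": [[[0, 0, 0.12, 0, 0, 0, 255], [0, 0, 0.12, 0, 0, 0, 255], [0, 0, 0.12, 0, 0, 0, 255], [0, 0, 0.12, 0, 0, 0, 255], [0, 0, 0.12, 0, 0, 0, 255], [0, 0, 0.12, 0, 0, 0, 255], [0, 0, 0.08, 0, 0, 0, 255], [0, 0, 0, 0, 0, 0, 255], [0, 0, 0, 0, 0, 0, 255]]]}}

```text
clock: 21.8
tcp_pos: [0.4522, 0.3217, 0.0442]
orientation: [-0.0, -0.083, 0.997, -0.0]
wrist_force: [0.8, 0.1, -0.7]
finger_gap: 0.0307
grip_force: 61.1
```

Emit:
{"method": "jog_arm", "body": {"increments": [[[0, 0, 0.03, 0, 0, 0, 255], [0, 0, 0.03, 0, 0, 0, 255], [0, 0, 0.03, 0, 0, 0, 255], [0, 0, 0.014, 0, 0, 0, 255], [0, 0, 0.008, 0, 0, 0, 255], [0, 0, 0.006, 0, 0, 0, 255], [0, 0, 0, 0, 0, 0, 255], [0, 0, 0, 0, 0, 0, 255]]]}}

```text
clock: 22.6
tcp_pos: [0.4524, 0.3218, 0.0147]
orientation: [0.0, -0.083, 0.997, 0.0]
wrist_force: [0.3, 0.3, -1.8]
finger_gap: 0.0307
grip_force: 61.3
```

Emit:
{"method": "jog_arm", "body": {"increments": [[[0, 0, 0.003, 0, 0, 0, 255], [0, 0, 0.003, 0, 0, 0, 255], [0, 0, 0, 0, 0, 0, 255]]]}}

```text
clock: 22.9
tcp_pos: [0.4525, 0.3218, 0.0142]
orientation: [0.001, -0.083, 0.997, 0.0]
wrist_force: [-2.3, -1.7, 6.7]
finger_gap: 0.0307
grip_force: 62.3
```

Contact with the mat. I'll open gently and retreat.

Emit:
{"method": "jog_arm", "body": {"increments": [[[0, 0, 0, 0, 0, 0, 120], [0, 0, 0, 0, 0, 0, 60], [0, 0, 0, 0, 0, 0, 0], [0, 0, 0, 0, 0, 0, 0], [0, 0, 0, 0, 0, 0, 0], [0, 0, 0, 0, 0, 0, 0], [0, 0, -0.08, 0, 0, 0, 0], [0, 0, -0.12, 0, 0, 0, 0], [0, 0, -0.15, 0, 0, 0, 0], [0, 0, -0.15, 0, 0, 0, 0], [0, 0, -0.15, 0, 0, 0, 0], [0, 0, -0.15, 0, 0, 0, 0], [0.15, 0, 0, 0, 0, 0, 0], [0.15, 0, 0, 0, 0, 0, 0], [0, 0, 0, 0, 0, 0, 0], [0, 0, 0, 0, 0, 0, 0]]]}}

```text
clock: 24.5
tcp_pos: [0.3779, 0.3093, 0.2134]
orientation: [0.001, -0.084, 0.996, 0.0]
wrist_force: [0.1, 0.1, 0.5]
finger_gap: 0.0855
grip_force: 0.0
```

```bash
python3 - <<'E'
from h import *
S=cam('scene');cv2.imwrite('pics/s6.png',cv2.resize(S['pixels'][130:420,170:400],None,fx=2,fy=2,interpolation=2)[:,:,::-1])
E
```

```text
(no output)
```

View pics/s6.png

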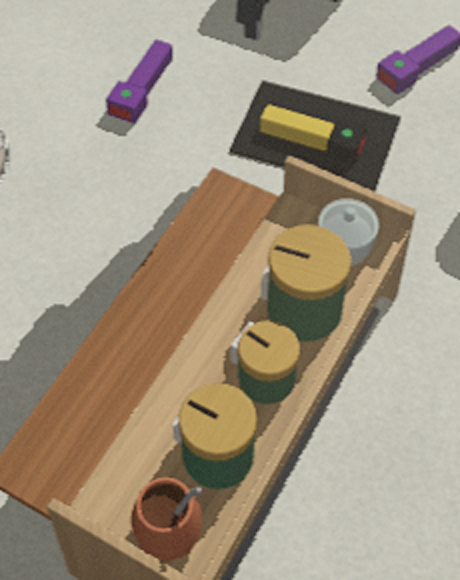

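The scanner lies flat on the mat, right way up, at crop (310,130). The panel is down and everything on the shelf stands where it was.

```bash
python3 -c "
from workcell import ticket
print(ticket.hand_in())"
```

```text
the job is handed in; nothing more can be done
None
```

The job is handed in at about 25 s of the 72 s allowed: the panel is fully down, the scanner was held about 8 cm from the medium tin's label for 2 s, and it is back flat on its mat with the shelf items unmoved in the last picture.

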